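# Feel for the hidden release on a deburring fixture

## Robot

A 7-joint arm with a two-finger parallel gripper is mounted at the origin on the work surface. World frame = base frame: x ahead of the robot, y to its left, z up, the work surface at z = 0. Lengths are in m, angles in rad, forces in N, time in s.
With the tool pointing down it reaches from about 0.425 to 0.8 m from the base axis. Payload 8.3 kg.
Tool frame: the origin (TCP) lies at the very end of the fingers, on their centre line; the grasp point (between the pads) lies 19 mm behind it; z points along the fingers, y is the direction in which the jaws open and shut (so a half turn about z gives the same grasp; the last joint's range is limited). The gripper opens to 85 mm and grips with 20 to 120 N. Pads are 22 mm wide; open, the fingers measure 114 mm over their backs; the gripper's body (76 mm by 85 mm) begins 54 mm behind the grasp point. The pads swing forward as they close: fully open they stand 13 mm farther back than shut.
Start: joints at [1.064, 0.383, 0.016, 1.37, -0.006, 1.388, -0.046], TCP at [0.268, -0.564, 0.231] pointing down, gripper open.
Joint ranges: [-2.95, 2.95], [-0.25, 2.06], [-1.52, 1.56], [0.18, 2.33], [-1.44, 4.58], [0.02, 2.06], [-3.01, 3.01]. Speed limits (rad/s): [2.39, 2.39, 3.01, 3.01, 3.14, 3.14, 3.14].

## Interface

Orientations are given as a unit quaternion [x, y, z, w].
In Python, from rig import * gives the robot as it stands.
- The arm moves only by the shell command python3 -m pendant 'ROWS'. ROWS is JSON, one flat list of numbers, 7 for each row, row after row: the shift along the tool's x, y, z in m, then the turn, a rotation vector about the tool's x, y, z in rad, then the closure, from -1 (fully open) to 1 (shut). In form: [dx, dy, dz, wx, wy, wz, fingers, dx, dy, dz, wx, wy, wz, fingers, ...]. A call has 1 to 8 rows; each row shifts and turns the pose as measured when the row begins, along the tool's axes as they then stand; what a row does not reach is not made up. A row lasts 1/12 s, in which the tool goes at most 41.7 mm and 7.16 degrees, less where a joint would pass 70% of its speed; a pose out of reach is approached as far as the arm can. A call is refused whole if a number of a shift passes 0.0417 or a number of a turn 0.125, either way. A call with a gripper value outside its range is refused whole. The fingers move at their own pace and stop on an object; the grip force is fixed at half the most. Time passes only in rows, so rows that do not move let the fingers close. It gives the time, the measured TCP pose, the force and the opening at its end, in the units of the state.
- get_obs(): the state, without advancing time (a new reading comes with each control period).
- grab_frame(name): name is "scene" or "top"; returns a dict with "img" (400x640x3 uint8, red, green, blue), "K" (3x3 intrinsics, pixels), "pose" (4x4, takes a point from camera to world coordinates). Camera axes: x right, y up, looking along -z (the intrinsics and any distortion apply to the point x, -y, -z); pixel columns grow to the right and rows downward; lengths in m; the calibration is good to about 2 mm. A picture is of the moment at which its call begins. There is no depth.
- sign_off(): hands the job in, once; it reports no verdict.
The state is a dict: "t": time; "joint_positions": joint angles; "qvel": joint speeds; "effort": joint torques, N m; "tcp_pos": TCP position; "tcp_rot": TCP orientation; "contact_force": force on the tool from outside, world axes, zero at the start; "wrist_torque": the same for the moment, N m; "finger_gap": finger opening in m.
Only numpy, scipy, OpenCV 4.12 (cv2) and the standard library are available. Lean on these libraries where they do the work, as an engineer would, in place of code of your own. Each camera call takes 0.05 s, during which the arm holds its last target. There are 200 camera calls.

## Task

Starting next to the yellow end housing of the deburring fixture, run a fingertip along the top of the steel edge bar towards the grey housing until you feel the notch, then press the black release inside the notch all the way down so that the red clamp arm springs open, and take the hand clear. Do it all through the release: do not touch the clamp, and leave the fittings and the other things on the bench where they stand.

Things in the scene. Friction and masses are not known exactly. Their poses are not given: they have to be found in the camera images.
- fixture: Blue base plate 240 x 420 x 20 mm bolted to the bench, with a steel edge bar (20 mm wide, top 70 mm above the bench, centre line at x = -90 mm) along its near edge between two end housings (36 mm wide, 90 mm long, 75 mm high: yellow at +y, grey at -y). Origin: centre of its underside; x points away from the robot across the plate, y along it to the robot's left, z up. Rigid.
- bar_start (a point): Centre line of the bar's flat top where it leaves the yellow housing (x -90, y +110, z 70 mm from the fixture's origin; axes as the fixture's). The first 60 mm of bar from here are always unbroken.
- bar_end (a point): Centre line of the bar's top where it enters the grey housing, 220 mm from bar_start. One notch, 40 mm wide, is cut right across the bar; its centre lies 85 to 175 mm from bar_start, differs each time and is not given: feel for it. Two flush black painted marks, also 40 mm wide, look like it. The bar and notch are open in front and behind.
- release (a joint): Travel in m of the black release that nearly fills the notch (36 mm along the bar, 18 mm across; flat top 12 mm below the bar's top when up, 20 mm when down): 0 up, 0.008 fully down at a hard stop. It slides straight down, needs about 4 to 10 N, has no return spring and stays where it is left.
- clamp_arm (a joint): Angle of the red clamp arm in rad: 0 closed over its fitting, rises in proportion to the release's travel to 0.88 when the release is fully down.
- toggle_clamp: Fixed clamp stand with two dark steel cheeks, 63 mm tall, on the base plate. Origin: centre of its foot, on the plate's upper face (20 mm above the bench), 175 mm behind the edge bar's centre line. Its red arm reaches 90 mm towards the robot at 55 mm above this origin; open, its end stands about 125 mm above this origin.
- fitting_clamped: Loose steel hex fitting 52 mm across, 40 mm tall, upright under the clamp arm; origin at the centre of its underside. Leave alone.
- fitting_left: The same kind of fitting, on the plate's left nest. Leave alone.
- fitting_right: The same kind of fitting, on the plate's right nest. Leave alone.
- fitting_bench: The same kind of fitting, on the bench at the left. Leave alone.
- bottle: Red squeeze bottle, 52 mm across, 150 mm tall, on the bench at the left; origin at the centre of its underside. Leave alone.
- tape: Roll of blue tape, 90 mm across, 24 mm tall, flat on the bench at the right; origin at the centre of its underside. Leave alone.
- deburrer: Orange-handled hand tool lying on the bench at the right. Leave alone.

How it is judged:
By the outcome, as a careful person would: the job done as asked, in the order asked, and still so for the second after the job is handed in, with the robot touching nothing.
It also fails if it takes over 61 s, if anything falls off the work surface, if the arm or the gripper's body presses on something with over 40 N, if the wrist force passes 120 N, or if a joint passes its speed limit or range.

## Working session

There is one attempt and no reset: what is moved stays moved. The work goes in short steps, Python scripts to look and compute and a shell command to move; the robot and the scene stay as the last step left them, time stands still between calls to the robot, and variables do not carry over. Pictures are saved under pics/ and viewed, about 8 in all and at most 12, crops included, and the job is handed in when it is done.

```bash
mkdir -p pics; python3 - <<'E'
from rig import *
import cv2,numpy as np
print(get_obs())
for n in("scene","top"):
    f=grab_frame(n); cv2.imwrite(f"pics/{n}0.png",f["img"][:,:,::-1]); np.savez(f"{n}0.npz",**{k:f[k] for k in("img","K","pose")}); print(n,f["K"],f["pose"],f.keys())
E
```

```text
{'t': 0.0, 'joint_positions': array([ 1.06409643,  0.38422473,  0.01635248,  1.37117828, -0.00631227,
        1.38820528, -0.0464896 ]), 'qvel': array([-8.29149579e-04,  5.60517037e-04,  2.41119756e-04, -9.59804034e-04,
        5.05774509e-05, -1.56803445e-03,  1.76563605e-03]), 'effort': array([ 2.41226262e-04, -6.27597141e+01,  8.44373200e-01, -3.71812928e+01,
        1.64726435e-02,  1.42177046e-02, -8.34838033e-06]), 'tcp_pos': array([ 0.26818464, -0.56396623,  0.23027614]), 'tcp_rot': array([ 9.75470501e-01,  2.20127996e-01, -2.24157601e-04, -9.57680477e-04]), 'contact_force': array([-0.40142397, -0.77248291, -0.31979157]), 'wrist_torque': array([ 0.0455928 , -0.02409263, -0.00474677]), 'finger_gap': 0.08539421401221804}
scene [[394.83955894   0.         318.75393176]
 [  0.         394.83955894 194.65962389]
 [  0.           0.           1.        ]] [[ 8.41365247e-01 -3.22256302e-01  4.33884082e-01  1.03339854e+00]
 [ 5.40466941e-01  5.01787343e-01 -6.75355424e-01 -7.64924166e-01]
 [-7.99987652e-05  8.02720585e-01  5.96355310e-01  7.55945965e-01]
 [ 0.00000000e+00  0.00000000e+00  0.00000000e+00  1.00000000e+00]] dict_keys(['img', 'K', 'pose'])
top [[508.20429197   0.         313.49781891]
 [  0.         508.20429197 189.8220273 ]
 [  0.           0.           1.        ]] [[-0.00730422  0.98879861 -0.14907705  0.35465235]
 [-0.99996562 -0.00780779 -0.00279294 -0.0072183 ]
 [-0.00392562  0.14905152  0.98882164  1.36074156]
 [ 0.          0.          0.          1.        ]] dict_keys(['img', 'K', 'pose'])
```

View pics/scene0.png

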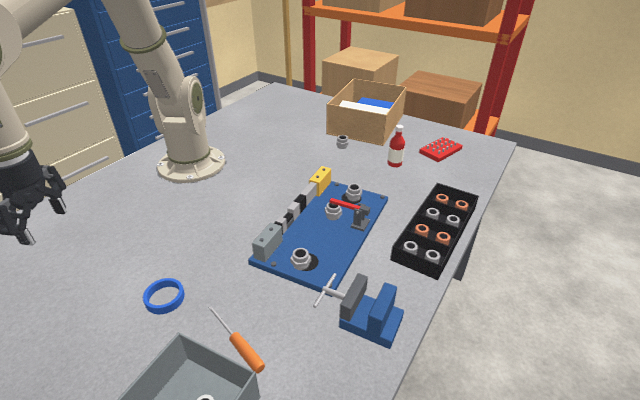

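View pics/top0.png

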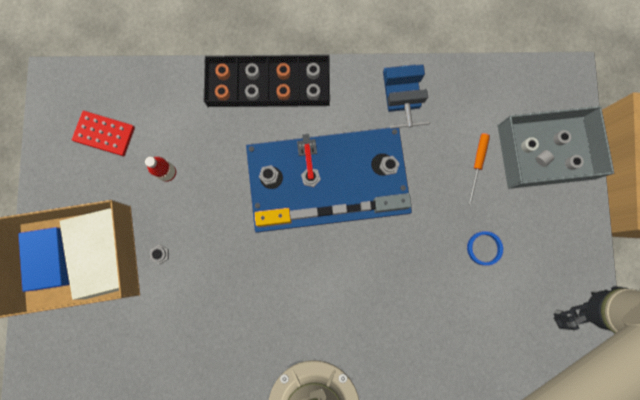

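The scene view shows the fixture in the middle, with the yellow housing at (320,180) and the grey at (266,240). In the top view yellow is at (272,216) and grey at (392,203), with dark bands on the bar at x≈325, 350 and 366. The robot is at the far right, away from the fixture.

```bash
cat > h.py <<'E'
import numpy as np,cv2
def load(n): return np.load(n)
def ray(d,px,z):
    K,P=d["K"],d["pose"]; u,v=px
    r=P[:3,:3]@np.array([(u-K[0,2])/K[0,0],-(v-K[1,2])/K[1,1],-1]); o=P[:3,3]
    return o+r*(z-o[2])/r[2]
def proj(d,p):
    K,P=d["K"],d["pose"]; c=P[:3,:3].T@(np.array(p)-P[:3,3])
    return np.array([K[0,0]*c[0]/-c[2]+K[0,2],-K[1,1]*c[1]/-c[2]+K[1,2]])
def fix(): return np.load("fix.npy")   # x,y,yaw
def f2w(x,y,z):
    a,b,t=fix(); return np.array([a+x*np.cos(t)-y*np.sin(t),b+x*np.sin(t)+y*np.cos(t),z])
E
python3 - <<'E'
from h import *
d=load("top0.npz"); im=d["img"]; hsv=cv2.cvtColor(im,cv2.COLOR_RGB2HSV)
m=cv2.inRange(hsv,(100,120,40),(125,255,255)); m[:,:235]=0;m[:,425:]=0;m[:125]=0;m[240:]=0
pts=cv2.findNonZero(m); r=cv2.minAreaRect(pts); b=cv2.boxPoints(r); hull=cv2.convexHull(pts)
W=np.array([ray(d,p,.02) for p in b]); print(b,W,[np.linalg.norm(W[i]-W[i-1]) for i in range(4)])
w=np.array([ray(d,p,.02)[:2] for p in hull[:,0]],np.float32); r=cv2.minAreaRect(w); print(r,cv2.boxPoints(r))
y=cv2.inRange(hsv,(18,150,120),(35,255,255)); y[:,:235]=0;y[:,425:]=0;y[:195]=0
yw=np.array([ray(d,p,.075)[:2] for p in cv2.findNonZero(y)[:,0]],np.float32); ry=cv2.minAreaRect(yw); print("yellow",ry,cv2.boxPoints(ry))
b=cv2.boxPoints(r); c=b.mean(0)
e=max([(b[i]-b[i-1] for i in range(4))][0],key=np.linalg.norm); e=e*np.sign(e[1]); yaw=np.arctan2(-e[0],e[1])
np.save("fix.npy",[c[0],c[1],yaw]); print("fix",c,yaw)
for n in("top0.npz","scene0.npz"):
    D=load(n); I=D["img"][:,:,::-1].copy(); 
    for p in [(-.12,-.21,.02),(.12,-.21,.02),(.12,.21,.02),(-.12,.21,.02),(-.09,.11,.07),(-.09,-.11,.07),(-.108,.2,.075),(-.072,.2,.075),(-.108,.11,.075),(-.072,.11,.075)]:
        q=proj(D,f2w(*p)); cv2.circle(I,tuple(int(round(t*16)) for t in q),8,(0,255,0),-1,cv2.LINE_AA,4)
    q=proj(D,f2w(0,0,.03)).astype(int); k=I[max(0,q[1]-75):q[1]+75,q[0]-100:q[0]+100]
    cv2.imwrite("pics/c_"+n[:-4]+".png",cv2.resize(k,None,fx=4,fy=4,interpolation=cv2.INTER_CUBIC))
a=cv2.imread("pics/c_top0.png"); b=cv2.imread("pics/c_scene0.png"); cv2.imwrite("pics/c0.png",cv2.resize(np.vstack([a[150:500],b[:550]]),None,fx=.66,fy=.66))
E
```

```text
[[244.6249   145.27039 ]
 [399.98926  126.246185]
 [410.55884  212.56421 ]
 [255.19446  231.58841 ]] [[ 0.68013715  0.18199053  0.02      ]
 [ 0.7296394  -0.239736    0.02      ]
 [ 0.49385275 -0.26001238  0.02      ]
 [ 0.44663896  0.15109862  0.02      ]] [np.float64(0.23553283374803224), np.float64(0.4246218828644589), np.float64(0.23665687740489566), np.float64(0.4138132353617652)]
((0.5872916579246521, -0.041284993290901184), (0.23556867241859436, 0.41510841250419617), 6.551400184631348) [[ 0.44659567  0.15147531]
 [ 0.49395728 -0.2609224 ]
 [ 0.72798765 -0.2340453 ]
 [ 0.68062603  0.17835242]]
yellow ((0.47995251417160034, 0.10177997499704361), (0.03608851507306099, 0.08841762691736221), 6.728189945220947) [[0.45685306 0.14357027]
 [0.467212   0.05576157]
 [0.503052   0.05998968]
 [0.49269304 0.14779839]]
fix [ 0.58729166 -0.04128499] 0.11434357
```

View pics/c_top0.png

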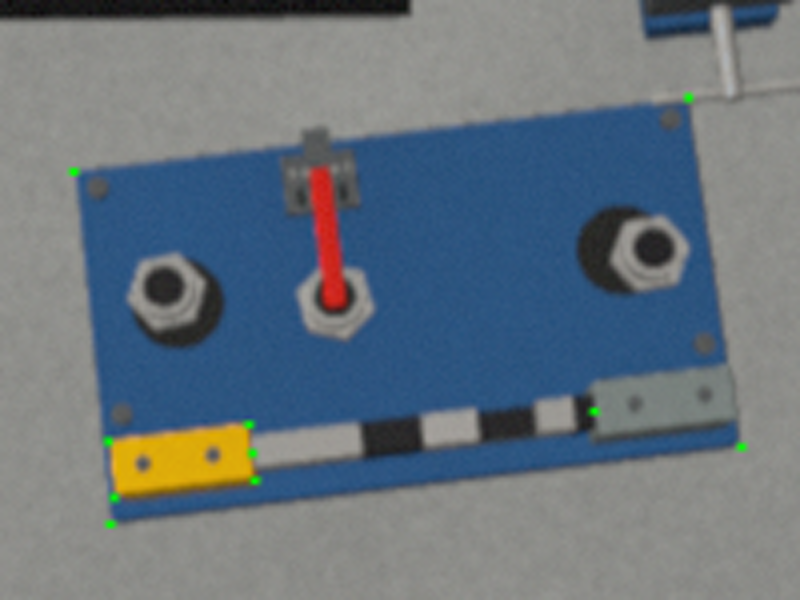

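View pics/c_scene0.png

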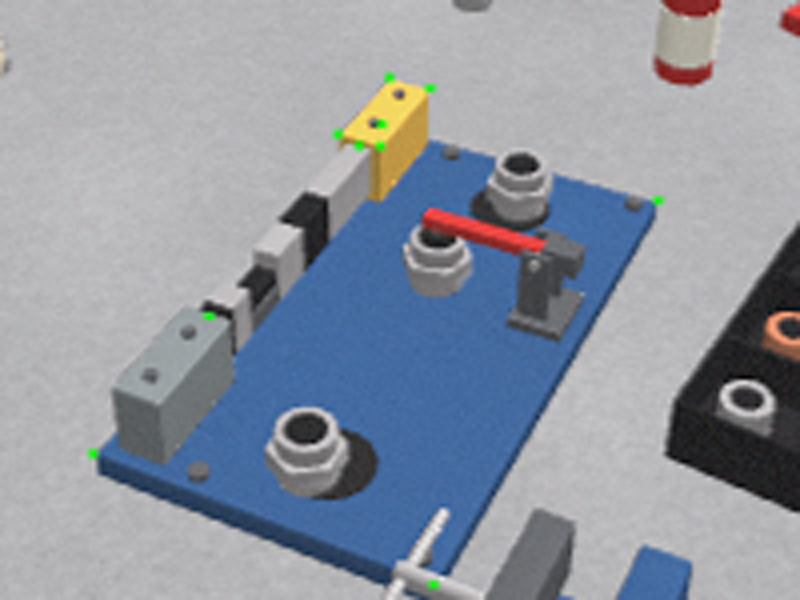

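The overlay agrees within about 2 mm: the green fixture points land on the plate corners, bar ends and housing. Three dark bands show, at crop x≈392, 507 and 585. The middle one looks recessed, but I'll check by feel. Next I work out the approach.

```bash
cat > go.py <<'E'
import sys
from rig import *
from h import *
from scipy.spatial.transform import Rotation as R
# usage: go.py s z : displacement (tool axes) to the point s metres from bar_start, height z
s,z=map(float,sys.argv[1:3]); o=get_obs(); t=fix()[2]
T=f2w(-.09,.11-s,z); Q=R.from_quat(o["tcp_rot"]); A=Q.as_matrix()
B=R.from_matrix(np.array([[-np.sin(t),np.cos(t),0],[np.cos(t),np.sin(t),0],[0,0,-1]]).T)
p=np.array(o["tcp_pos"]); a,b,_=fix(); d=p[:2]-[a,b]; y=-d[0]*np.sin(t)+d[1]*np.cos(t); x=d[0]*np.cos(t)+d[1]*np.sin(t)
print("t",round(o["t"],2),"p",p.round(4),"s",round(.11-y,4),"x+90",round(x+.09,4),"d_tool",(A.T@(T-p)).round(4),"turn",(Q.inv()*B).as_rotvec().round(3),"world T",T.round(4),"F",np.round(o["contact_force"],1),"gap",round(o["finger_gap"],4))
E
python3 go.py .02 .13
```

```text
t 0.1 p [ 0.2682 -0.564   0.2304] s 0.5929 x+90 -0.2866 d_tool [ 0.4566 -0.4492  0.1012] turn [-2.000e-03 -1.000e-03 -1.241e+00] world T [0.4876 0.0379 0.13  ] F [ 1.   0.4 -0.5] gap 0.0859
```

```bash
python3 -m pendant '[0.028,-0.028,0,0,0,0,1, 0.028,-0.028,0,0,0,0,1, 0.028,-0.028,0,0,0,0,1, 0.028,-0.028,0,0,0,0,1, 0.028,-0.028,0,0,0,0,1, 0.028,-0.028,0,0,0,0,1, 0.028,-0.028,0,0,0,0,1, 0.028,-0.028,0,0,0,0,1]'; python3 go.py .02 .13
```

```text
t: 0.77
tcp_pos: [0.3706, -0.2613, 0.2235]
tcp_rot: [0.977, 0.211, -0.005, -0.004]
contact_force: [1.7, 0.2, 0.7]
finger_gap: -0.0001
t 0.77 p [ 0.3706 -0.2613  0.2235] s 0.3038 x+90 -0.1504 d_tool [ 0.231  -0.2231  0.0936] turn [-0.013  0.002 -1.259] world T [0.4876 0.0379 0.13  ] F [1.7 0.2 0.7] gap -0.0001
```

```bash
python3 -m pendant '[0.028,-0.028,0,0,0,0,1, 0.028,-0.028,0,0,0,0,1, 0.028,-0.028,0,0,0,0,1, 0.028,-0.028,0,0,0,0,1, 0,0,0,0,0,-0.12,1, 0,0,0,0,0,-0.12,1, 0,0,0,0,0,-0.12,1, 0,0,0,0,0,-0.12,1]';  python3 -m pendant '[0,0,0,0,0,-0.12,1, 0,0,0,0,0,-0.12,1, 0,0,0,0,0,-0.12,1, 0,0,0,0,0,-0.12,1, 0,0,0,0,0,-0.12,1, 0,0,0,0,0,-0.12,1]' ; python3 go.py .02 .13
```

```text
t: 1.43
tcp_pos: [0.4282, -0.0917, 0.2224]
tcp_rot: [0.895, 0.446, -0.004, -0.006]
contact_force: [-0.2, -0.5, 0.7]
finger_gap: -0.0
t: 1.93
tcp_pos: [0.4265, -0.0904, 0.2204]
tcp_rot: [0.67, 0.742, -0.003, -0.009]
contact_force: [-1.0, 0.4, -0.5]
finger_gap: -0.0
t 1.93 p [ 0.4265 -0.0904  0.2204] s 0.1404 x+90 -0.0753 d_tool [0.1206 0.0753 0.0902] turn [-0.016 -0.009 -0.013] world T [0.4876 0.0379 0.13  ] F [-1.   0.4 -0.5] gap -0.0
```

```bash
python3 -m pendant '[0.024,0.015,0,-0.016,-0.009,-0.013,1, 0.024,0.015,0,0,0,0,1, 0.024,0.015,0.01,0,0,0,1, 0.024,0.015,0.02,0,0,0,1, 0.02,0.012,0.02,0,0,0,1, 0.01,0.006,0.02,0,0,0,1, 0,0,0.01,0,0,0,1,0,0,0,0,0,0,1]'; python3 go.py .02 .085
```

```text
t: 2.6
tcp_pos: [0.4902, 0.0478, 0.1365]
tcp_rot: [0.662, 0.749, 0.0, 0.0]
contact_force: [-0.7, -0.6, 0.1]
finger_gap: 0.0
t 2.6 p [0.4902 0.0478 0.1365] s 0.0104 x+90 0.0037 d_tool [-0.0096 -0.0038  0.0515] turn [ 0.001 -0.     0.009] world T [0.4876 0.0379 0.085 ] F [-0.7 -0.6  0.1] gap 0.0
```

```bash
python3 -m pendant '[-0.005,-0.002,0,0,0,0.009,1, -0.006,-0.002,0,0,0,0,1, 0,0,0.015,0,0,0,1, 0,0,0.015,0,0,0,1, 0,0,0.015,0,0,0,1, 0,0,0.005,0,0,0,1, 0,0,0,0,0,0,1]'; python3 go.py .022 .07
python3 - <<'E'
from rig import *
import cv2
f=grab_frame("scene")["img"][:,:,::-1]; g=grab_frame("top")["img"][:,:,::-1]
a=cv2.resize(f[130:280,230:400],None,fx=4,fy=4,interpolation=cv2.INTER_CUBIC);cv2.imwrite("pics/s1.png",a)
E
```

```text
t: 3.18
tcp_pos: [0.4893, 0.024, 0.0913]
tcp_rot: [0.671, 0.741, 0.001, 0.005]
contact_force: [0.7, -0.4, -0.3]
finger_gap: -0.0001
t 3.18 p [0.4893 0.024  0.0913] s 0.034 x+90 0.0001 d_tool [ 0.0121 -0.0004  0.0212] turn [ 0.008  0.006 -0.015] world T [0.4878 0.0359 0.07  ] F [ 0.7 -0.4 -0.3] gap -0.0001
```

View pics/s1.png

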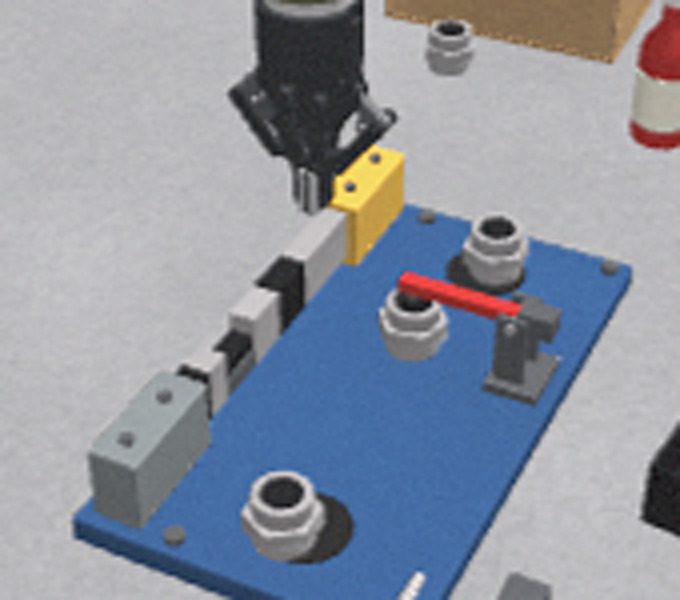

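The closed fingers hang over the bar just beside the yellow housing (fingertip at crop (315,208)). I'll move a little closer to the housing, then lower until contact.

```bash
python3 -m pendant '[0.006,0,0,0.008,0.006,-0.015,1, 0.006,0,0,0,0,0,1, 0,0,0,0,0,0,1, 0,0,0.008,0,0,0,1, 0,0,0.004,0,0,0,1, 0,0,0.002,0,0,0,1, 0,0,0.002,0,0,0,1, 0,0,0,0,0,0,1]'; python3 go.py .022 .07;  python3 -m pendant '[0,0,0.001,0,0,0,1, 0,0,0.001,0,0,0,1, 0,0,0.001,0,0,0,1]' ; python3 go.py .022 .07
```

```text
t: 3.95
tcp_pos: [0.4906, 0.0381, 0.0782]
tcp_rot: [0.664, 0.747, 0.002, 0.002]
contact_force: [-0.2, -1.0, 0.2]
finger_gap: 0.0002
t 3.95 p [0.4906 0.0381 0.0782] s 0.0201 x+90 0.003 d_tool [-0.0019 -0.003   0.0082] turn [0.006 0.    0.003] world T [0.4878 0.0359 0.07  ] F [-0.2 -1.   0.2] gap 0.0002
t: 4.2
tcp_pos: [0.4904, 0.038, 0.0747]
tcp_rot: [0.664, 0.747, 0.002, 0.002]
contact_force: [0.2, 0.4, -0.8]
finger_gap: 0.0002
t 4.2 p [0.4904 0.038  0.0747] s 0.0202 x+90 0.0028 d_tool [-0.0018 -0.0028  0.0047] turn [0.005 0.    0.003] world T [0.4878 0.0359 0.07  ] F [ 0.2  0.4 -0.8] gap 0.0002
```

```bash
python3 -m pendant '[0,-0.003,0.001,0.005,0,0.003,1, 0,0,0.001,0,0,0,1, 0,0,0.001,0,0,0,1]' ; python3 -m pendant '[0,0,0.001,0,0,0,1, 0,0,0.0005,0,0,0,1]';python3 go.py .022 .07;  python3 -m pendant '[0,0,0.0005,0,0,0,1, 0,0,0.0005,0,0,0,1]';python3 go.py .022 .07
```

```text
t: 4.45
tcp_pos: [0.4872, 0.0375, 0.0715]
tcp_rot: [0.666, 0.746, -0.0, -0.0]
contact_force: [0.6, -0.2, 0.4]
finger_gap: -0.0
t: 4.62
tcp_pos: [0.4872, 0.0374, 0.0701]
tcp_rot: [0.666, 0.746, -0.0, 0.0]
contact_force: [-3.6, -1.1, 8.3]
finger_gap: -0.0001
t 4.62 p [0.4872 0.0374 0.0701] s 0.0204 x+90 -0.0004 d_tool [-0.0016  0.0004  0.0001] turn [-0.     0.    -0.001] world T [0.4878 0.0359 0.07  ] F [-3.6 -1.1  8.3] gap -0.0001
t: 4.78
tcp_pos: [0.4872, 0.0374, 0.0701]
tcp_rot: [0.666, 0.746, -0.001, 0.0]
contact_force: [-3.3, -0.6, 6.8]
finger_gap: -0.0
t 4.78 p [0.4872 0.0374 0.0701] s 0.0204 x+90 -0.0004 d_tool [-0.0016  0.0004  0.0001] turn [-0.     0.001 -0.001] world T [0.4878 0.0359 0.07  ] F [-3.3 -0.6  6.8] gap -0.0
```

Contact on the bar top at z = 0.0701 with about 7 N. I slide along it with light contact.

```bash
python3 -m pendant '[-0.005,0,0.0005,0,0,0,1, -0.005,0,0.0005,0,0,0,1, -0.005,0,0.0005,0,0,0,1, -0.005,0,0.0005,0,0,0,1, -0.005,0,0.0005,0,0,0,1, -0.005,0,0.0005,0,0,0,1, -0.005,0,0.0005,0,0,0,1,-0.005,0,0.0005,0,0,0,1]' ; python3 go.py .08 .07;  python3 -m pendant '[-0.003,0,0.0007,0,0,0,1, -0.003,0,0.0007,0,0,0,1, -0.003,0,0.0007,0,0,0,1, -0.003,0,0.0007,0,0,0,1]';python3 go.py .08 .07
```

```text
t: 5.45
tcp_pos: [0.4959, 0.0035, 0.0701]
tcp_rot: [0.663, 0.749, 0.006, 0.001]
contact_force: [-1.5, 4.9, 6.7]
finger_gap: -0.0001
t 5.45 p [0.4959 0.0035 0.0701] s 0.0551 x+90 0.0043 d_tool [-0.0249 -0.0045 -0.    ] turn [ 0.01  -0.006  0.007] world T [ 0.4945 -0.0217  0.07  ] F [-1.5  4.9  6.7] gap -0.0001
t: 5.78
tcp_pos: [0.4993, -0.004, 0.0701]
tcp_rot: [0.661, 0.75, 0.009, 0.0]
contact_force: [-3.2, 6.0, 9.6]
finger_gap: -0.0
t 5.78 p [ 0.4993 -0.004   0.0701] s 0.063 x+90 0.0068 d_tool [-0.017  -0.007  -0.0002] turn [ 0.014 -0.012  0.011] world T [ 0.4945 -0.0217  0.07  ] F [-3.2  6.   9.6] gap -0.0
```

```bash
python3 -m pendant '[-0.002,-0.003,0.0005,0.014,-0.012,0.011,1, -0.003,-0.003,0.0007,0,0,0,1, -0.003,-0.0025,0.0007,0,0,0,1, -0.003,-0.002,0.0007,0.002,-0.002,0.002,1, -0.003,-0.001,0.0007,0.002,-0.002,0.002,1, -0.003,-0.001,0.0007,0.002,-0.002,0.002,1]' ; python3 go.py .1 .07
```

```text
t: 6.28
tcp_pos: [0.4947, -0.0191, 0.0701]
tcp_rot: [0.666, 0.746, 0.003, 0.004]
contact_force: [0.3, 6.0, 7.6]
finger_gap: -0.0003
t 6.28 p [ 0.4947 -0.0191  0.0701] s 0.0774 x+90 0.0005 d_tool [-0.0226 -0.0005  0.0002] turn [ 0.008  0.002 -0.002] world T [ 0.4967 -0.0416  0.07  ] F [0.3 6.  7.6] gap -0.0003
```

```bash
python3 -m pendant '[-0.003,-0.0005,0.0007,0.004,0,0,1, -0.003,-0.0005,0.0007,0.002,0,0,1, -0.003,-0.0005,0.0007,0.002,0,0,1, -0.003,-0.0005,0.0007,0.002,-0.001,0.001,1, -0.003,-0.0005,0.0007,0.002,-0.001,0.001,1, -0.003,-0.0005,0.0007,0.002,-0.001,0.001,1]' ; python3 go.py .1 .07
```

```text
t: 6.78
tcp_pos: [0.4969, -0.0295, 0.0701]
tcp_rot: [0.664, 0.748, 0.003, -0.0]
contact_force: [-1.1, 6.5, 8.7]
finger_gap: -0.0001
t 6.78 p [ 0.4969 -0.0295  0.0701] s 0.0879 x+90 0.0016 d_tool [-0.0121 -0.0016  0.0001] turn [ 0.004 -0.004  0.005] world T [ 0.4967 -0.0416  0.07  ] F [-1.1  6.5  8.7] gap -0.0001
```

```bash
python3 -m pendant '[-0.004,-0.001,0.0007,0.002,-0.003,0.003,1, -0.004,-0.001,0.0007,0.002,0,0,1, -0.004,-0.001,0.0007,0.002,-0.001,0.001,1, -0.004,-0.001,0.0007,0.002,-0.001,0.001,1, -0.004,-0.001,0.0007,0.002,-0.001,0.001,1, -0.004,-0.001,0.0007,0.002,-0.001,0.001,1]' ; python3 go.py .1 .07
```

```text
t: 7.28
tcp_pos: [0.4982, -0.0466, 0.0701]
tcp_rot: [0.663, 0.749, 0.003, -0.001]
contact_force: [-0.2, 6.5, 9.2]
finger_gap: 0.0001
t 7.28 p [ 0.4982 -0.0466  0.0701] s 0.1051 x+90 0.0009 d_tool [ 0.0051 -0.0008  0.0002] turn [ 0.004 -0.005  0.007] world T [ 0.4967 -0.0416  0.07  ] F [-0.2  6.5  9.2] gap 0.0001
```

```bash
python3 -m pendant '[-0.004,-0.0005,0.0007,0.002,-0.001,0.001,1, -0.004,-0.0005,0.0007,0.002,0,0,1, -0.004,-0.0005,0.0007,0.002,-0.001,0.001,1, -0.004,-0.0005,0.0007,0.002,-0.001,0.001,1]' ; python3 go.py .12 .07
```

```text
t: 7.62
tcp_pos: [0.5003, -0.0572, 0.0701]
tcp_rot: [0.661, 0.75, 0.004, -0.002]
contact_force: [-1.2, 7.6, 9.6]
finger_gap: -0.0001
t 7.62 p [ 0.5003 -0.0572  0.0701] s 0.1159 x+90 0.0018 d_tool [-0.0041 -0.0019  0.0001] turn [ 0.002 -0.008  0.011] world T [ 0.499  -0.0615  0.07  ] F [-1.2  7.6  9.6] gap -0.0001
```

```bash
python3 -m pendant '[-0.004,-0.001,0.0007,0.002,-0.008,0.01,1, -0.004,-0.001,0.0007,0.002,0,0.001,1, -0.004,-0.001,0.0007,0.002,-0.001,0.002,1, -0.004,-0.001,0.0007,0.002,-0.001,0.002,1]' ; python3 go.py .14 .07
```

```text
t: 7.95
tcp_pos: [0.5012, -0.0686, 0.0701]
tcp_rot: [0.665, 0.747, 0.002, -0.001]
contact_force: [-1.1, 7.4, 9.6]
finger_gap: -0.0002
t 7.95 p [ 0.5012 -0.0686  0.0701] s 0.1273 x+90 0.0013 d_tool [-0.0127 -0.0014  0.0001] turn [ 0.002 -0.004  0.002] world T [ 0.5013 -0.0814  0.07  ] F [-1.1  7.4  9.6] gap -0.0002
```

```bash
python3 -m pendant '[-0.004,-0.0005,0.0007,0.001,-0.001,0.001,1, -0.004,-0.0005,0.0007,0.001,0,0,1, -0.004,-0.0005,0.0007,0.001,-0.001,0.001,1]' ; python3 go.py .15 .07
```

```text
t: 8.2
tcp_pos: [0.5027, -0.0763, 0.0701]
tcp_rot: [0.664, 0.748, 0.003, -0.001]
contact_force: [-1.4, 8.1, 10.2]
finger_gap: 0.0004
t 8.2 p [ 0.5027 -0.0763  0.0701] s 0.1351 x+90 0.002 d_tool [-0.0148 -0.002   0.    ] turn [ 0.004 -0.006  0.005] world T [ 0.5024 -0.0913  0.07  ] F [-1.4  8.1 10.2] gap 0.0004
```

```bash
python3 -m pendant '[-0.004,-0.001,0.0007,0.002,-0.004,0.004,1, -0.004,-0.001,0.0007,0.001,0,0,1, -0.004,-0.001,0.0007,0.001,-0.001,0.001,1]' ; python3 go.py .15 .07
```

```text
t: 8.45
tcp_pos: [0.5033, -0.0848, 0.0701]
tcp_rot: [0.664, 0.748, 0.004, -0.0]
contact_force: [-0.6, 6.6, 9.6]
finger_gap: 0.0004
t 8.45 p [ 0.5033 -0.0848  0.0701] s 0.1436 x+90 0.0016 d_tool [-0.0064 -0.0016  0.    ] turn [ 0.005 -0.005  0.005] world T [ 0.5024 -0.0913  0.07  ] F [-0.6  6.6  9.6] gap 0.0004
```

```bash
python3 -m pendant '[-0.004,-0.001,0.0007,0.002,-0.002,0.002,1, -0.004,-0.001,0.0007,0.001,0,0,1]' ; python3 go.py .16 .07
```

```text
t: 8.62
tcp_pos: [0.5037, -0.0906, 0.07]
tcp_rot: [0.663, 0.748, 0.004, -0.0]
contact_force: [0.0, 6.2, 8.3]
finger_gap: 0.0002
t 8.62 p [ 0.5037 -0.0906  0.07  ] s 0.1494 x+90 0.0013 d_tool [-0.0106 -0.0013 -0.    ] turn [ 0.006 -0.006  0.006] world T [ 0.5036 -0.1012  0.07  ] F [0.  6.2 8.3] gap 0.0002
```

```bash
python3 -m pendant '[-0.003,-0.0005,0.0007,0.003,-0.003,0.003,1, -0.003,-0.0005,0.0007,0.001,0,0,1]' ; python3 go.py .16 .07
```

```text
t: 8.78
tcp_pos: [0.5042, -0.0946, 0.0698]
tcp_rot: [0.663, 0.748, 0.003, -0.0]
contact_force: [-0.2, 5.3, 6.7]
finger_gap: -0.0002
t 8.78 p [ 0.5042 -0.0946  0.0698] s 0.1535 x+90 0.0014 d_tool [-0.0065 -0.0014 -0.0002] turn [ 0.005 -0.005  0.006] world T [ 0.5036 -0.1012  0.07  ] F [-0.2  5.3  6.7] gap -0.0002
```

```bash
python3 -m pendant '[-0.003,-0.0005,0.0008,0.001,-0.002,0.002,1]' ; python3 -m pendant '[-0.003,-0.0005,0.0008,0.001,0,0,1]' ; python3 go.py .16 .07
```

```text
t: 8.87
tcp_pos: [0.504, -0.098, 0.069]
tcp_rot: [0.664, 0.748, 0.002, 0.0]
contact_force: [0.4, -0.0, 0.4]
finger_gap: -0.0
t: 8.95
tcp_pos: [0.5034, -0.1016, 0.0678]
tcp_rot: [0.664, 0.748, 0.002, -0.0]
contact_force: [-0.0, 0.1, -0.7]
finger_gap: 0.0001
t 8.95 p [ 0.5034 -0.1016  0.0678] s 0.1604 x+90 -0.0002 d_tool [ 0.0004  0.0002 -0.0022] turn [ 0.002 -0.003  0.004] world T [ 0.5036 -0.1012  0.07  ] F [-0.   0.1 -0.7] gap 0.0001
```

The force vanished and z fell at s≈0.155, so the notch is found by feel. Its near edge is at about 0.144 and its centre at about 0.163, which matches the visual guess. Now I centre the finger and press.

```bash
python3 -m pendant '[-0.002,0,0.0015,0.002,-0.003,0.004,1, -0.001,0,0.003,0,0,0,1, 0,0,0.003,0,0,0,1, 0,0,0.002,0,0,0,1]' ; python3 go.py .163 .05; python3 -m pendant '[0,0,0.001,0,0,0,1,0,0,0.001,0,0,0,1]' ; python3 go.py .163 .05
```

```text
t: 9.28
tcp_pos: [0.5024, -0.1081, 0.0564]
tcp_rot: [0.667, 0.745, -0.001, -0.0]
contact_force: [-0.6, 2.8, 4.8]
finger_gap: -0.0002
t 9.28 p [ 0.5024 -0.1081  0.0564] s 0.1667 x+90 -0.002 d_tool [0.0037 0.002  0.0064] turn [-0.002  0.001 -0.004] world T [ 0.5039 -0.1042  0.05  ] F [-0.6  2.8  4.8] gap -0.0002
t: 9.45
tcp_pos: [0.5024, -0.1081, 0.0541]
tcp_rot: [0.667, 0.745, -0.001, -0.0]
contact_force: [-1.5, -0.1, 4.1]
finger_gap: -0.0001
t 9.45 p [ 0.5024 -0.1081  0.0541] s 0.1667 x+90 -0.002 d_tool [0.0037 0.002  0.0041] turn [-0.002  0.001 -0.004] world T [ 0.5039 -0.1042  0.05  ] F [-1.5 -0.1  4.1] gap -0.0001
```

```bash
python3 -m pendant '[0.001,0,0.001,0,0,0,1, 0.001,0,0.0012,0,0,0,1, 0,0,0.0012,0,0,0,1, 0,0,0.0012,0,0,0,1]' ; python3 go.py .163 .05; python3 -m pendant '[0,0,0.0012,0,0,0,1,0,0,0.0015,0,0,0,1]' ; python3 go.py .163 .05
```

```text
t: 9.78
tcp_pos: [0.5025, -0.1078, 0.05]
tcp_rot: [0.667, 0.745, -0.002, 0.001]
contact_force: [-4.7, -1.0, 19.6]
finger_gap: 0.0004
t 9.78 p [ 0.5025 -0.1078  0.05  ] s 0.1664 x+90 -0.0018 d_tool [ 0.0034  0.0018 -0.    ] turn [-0.002  0.004 -0.005] world T [ 0.5039 -0.1042  0.05  ] F [-4.7 -1.  19.6] gap 0.0004
t: 9.95
tcp_pos: [0.5026, -0.1078, 0.0499]
tcp_rot: [0.667, 0.745, -0.002, 0.001]
contact_force: [-11.3, 0.1, 27.0]
finger_gap: 0.0
t 9.95 p [ 0.5026 -0.1078  0.0499] s 0.1664 x+90 -0.0017 d_tool [ 0.0034  0.0017 -0.0002] turn [-0.002  0.005 -0.005] world T [ 0.5039 -0.1042  0.05  ] F [-11.3   0.1  27. ] gap 0.0
```

Hard stop at z = 0.0499 with 27 N. Now I lift straight up and back away towards the robot, then look.

```bash
python3 -m pendant '[0,0,-0.003,0,0,0,1, 0,0,-0.006,0,0,0,1, 0,0,-0.01,0,0,0,1, 0,0,-0.02,0,0,0,1, 0,0,-0.025,0,0,0,1, 0,0,-0.025,0,0,0,1, 0,0,-0.025,0,0,0,1, 0,0,-0.025,0,0,0,1]'; python3 -m pendant '[-0.02,-0.01,-0.015,0,0,0,1, -0.025,-0.01,0,0,0,0,1, -0.03,0,0,0,0,0,1, -0.03,0,0,0,0,0,1, -0.03,0,0,0,0,0,1, -0.015,0,0,0,0,0,1, 0,0,0,0,0,0,1, 0,0,0,0,0,0,1]'; python3 - <<'E'
from rig import *
import cv2,numpy as np
f=grab_frame("scene")["img"][:,:,::-1]; g=grab_frame("top")["img"][:,:,::-1]
k=lambda i:cv2.resize(i,None,fx=2.3,fy=2.3,interpolation=cv2.INTER_CUBIC)
cv2.imwrite("pics/e1.png",np.hstack([k(f[110:320,230:400]),k(g[110:320,235:405])]))
a=cv2.absdiff(np.load("top0.npz")["img"],g[:,:,::-1].copy()).max(2)
n,_,st,_=cv2.connectedComponentsWithStats((a>40).astype("uint8")); print([s.tolist() for s in st[1:] if s[4]>15])
E
```

```text
t: 10.62
tcp_pos: [0.4978, -0.1033, 0.1897]
tcp_rot: [0.666, 0.746, -0.004, -0.006]
contact_force: [0.4, -0.6, -0.2]
finger_gap: -0.0
t: 11.28
tcp_pos: [0.4997, -0.2558, 0.217]
tcp_rot: [0.662, 0.749, -0.0, -0.0]
contact_force: [0.6, 0.4, -0.7]
finger_gap: -0.0003
[[420, 139, 31, 74, 553], [473, 142, 15, 31, 276], [502, 147, 14, 44, 399], [446, 153, 5, 14, 17], [449, 153, 5, 17, 25], [305, 160, 9, 20, 134], [442, 175, 8, 19, 36], [400, 177, 72, 194, 5303], [493, 177, 10, 33, 48], [384, 213, 110, 187, 2443], [554, 286, 74, 49, 1394], [626, 290, 14, 7, 48], [607, 301, 4, 16, 23], [621, 301, 19, 30, 284], [626, 347, 14, 53, 616], [601, 354, 25, 39, 365], [394, 378, 33, 22, 408], [568, 378, 43, 22, 230], [319, 389, 7, 11, 37], [312, 392, 6, 6, 21]]
```

View pics/e1.png

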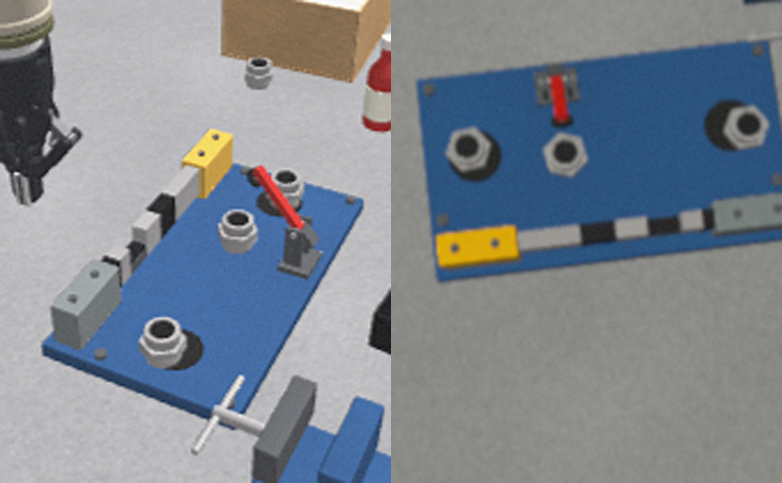

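The picture shows the red arm raised, with its end at crop (257,172) in the scene view. All fittings are where they stood and the hand is clear. In the top view, the only change inside the fixture area is the arm.

```bash
python3 -c "
from rig import *
print(sign_off())"
```

```text
the job is handed in; nothing more can be done
None
```

The clamp is open: I pressed the release to its hard stop, took the hand clear and handed the job in at about 11.4 s.

- **Feeling for the notch:** I touched the bar 20 mm from its yellow end at z = 0.0701 m, and slid closed fingers along it at about 7–10 N. The first dark band caused no drop, so it was only paint. At about 155 mm the contact force vanished and the finger fell, which puts the notch centre at about 163 mm.
- **Pressing the release:** It moved at about 4–5 N. It stopped hard at z = 0.0499 m under 27 N, which is 20.2 mm below the bar top against 20 mm expected for fully down.
- **Last checks:** The final pictures show the red arm raised. In the top view nothing else in the fixture area has changed, and the bottle, tape and bench fitting show no sign of having moved. After retreat the contact force was at noise level (under 1 N). The robot's own image covered part of the deburrer area in the comparison, but the hand never came near it.
- **What disagreed or was not measured:** While sliding, the finger drifted up to 7 mm across the bar, and I corrected it before reaching the notch. I pressed about 3 mm off the notch's estimated centre. I did not measure the arm's opening angle; I am relying on the hard stop and the picture.

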